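# Slide the bit case home between freshly glued guide battens

## Task

The new shelf board on the bench has a bay for the dark wooden bit case: two low guide battens, just glued and still wet, and a stop across the far end. Line the case up with the bay and push it with the fingertips along the board and down the lane until it is fully home against the stop, letting neither the case nor the hand touch either batten. Only slide it, never lift or tip it, leave the other things where they lie, and draw the hand back when it is in.

Things in the scene. Friction and masses are not known exactly. Their poses are not given: they have to be found in the camera images.
- shelf: plywood shelf board lying flat and fast on the bench, 520 x 308 x 18 mm. Origin: centre of its underside. Its x axis runs along its length from the open end towards the stop, the way the case is pushed (roughly world +y); its y axis across it, roughly towards the robot. Lane's middle line: y = 0. Bay: x = 40 to 220 mm; bare board: x = -260 to 40. Steel dogs 15 mm high at x = +-271, y = +-90 mm.
- batten_near: low brown wooden guide batten fixed on the board on the +y side of the lane, 160 long x 22 wide x 16 mm high, along the board's x axis. Origin: centre of its underside, at board x = 120, y = 69, z = 18 mm. Its top is 34 mm above the bench. Must not be touched.
- batten_far: the same batten on the other (-y) side of the lane, origin at board x = 120, y = -69, z = 18 mm. The clear lane between the two battens is 116 mm wide and 160 mm long, 10 mm wider than the case on each side. Must not be touched.
- stop: wooden end stop screwed across the end of the lane, 20 mm thick (along the board's x), 160 mm wide, 16 mm high; origin: centre of its underside, at board x = 210 mm. Rigid; it may be touched.
- lane_mouth (a point): middle of the open end of the lane, on the board's upper face (board x = 40, y = 0, z = 18 mm)
- lane_end (a point): middle of the lane where the stop's face begins, on the board's upper face (board x = 200, y = 0, z = 18 mm). The case is home when its leading end meets it, that is when its origin is 70 mm short of this point.
- case: closed dark wooden bit case, a plain box 140 long (its x) x 96 wide (its y) x 58 mm high, 0.4 to 0.8 kg. Origin: centre of its underside. It stands loose on the board's bare half (its top 76 mm above the bench), up to 40 mm off the lane's middle line and turned by up to 20 degrees, its x axis roughly along the board's. It slides with ordinary wood friction, about 2 to 8 N.
- pin_tin: round flat steel tin, 56 mm across, 31 mm high, on the board beside one of the battens; origin: centre of its underside. Leave alone.
- square: small try square lying flat on the board beside the other batten, 70 x 52 x 14 mm; origin: centre of its underside. Leave alone.
- spindle: dark turned chair spindle with square ends, 264 mm long, 22 mm thick, lying on the bench along the robot's side of the board; origin: under its middle. Leave alone.
- pin_hammer: hammer, 240 mm long, lying on the bench along the far side of the board; origin on the bench under it, near the middle of its length. Leave alone.
- glue_bottle: white plastic glue bottle, 60 mm across, 160 mm high, standing on the bench off the stop end of the board, on the robot's side; origin: centre of its underside. Leave alone.
- wax_tin: round wax tin, 86 mm across, 40 mm high, on the bench off the open end of the board; origin: centre of its underside. Leave alone.
- mallet: wooden joiner's mallet lying on the bench off the stop end of the board: head 65 x 130 x 85 mm high, handle 200 mm pointing away from the robot; origin: under the middle of the head. Leave alone.
Things that resemble listed ones, but are neither listed nor needed, are in the scene too. Several things have the shape of the case; the one meant has the colours described above.

How it is judged:
At the end, for the whole second after the job is handed in: the case lies flat and at rest in the lane, between the battens and clear of both, its leading end at the stop (gap under 8 mm) (x of case in the frame of shelf above 0.122 m and y of case in the frame of shelf between -0.011 and 0.011 m and z of case in the frame of shelf below 0.021 m and angle between the x axis of case and the x axis of shelf, either way round below 0.12 rad and linear speed of case below 0.01 m/s); the robot touches nothing.
It fails at once if a batten is touched, by the case, the robot or anything else (contact force between any of batten_near, batten_far and anything else above 0.2 N).
It fails at once if the case is lifted off the board (by more than 6 mm) or tipped (z of case in the frame of shelf above 0.024 m or angle between case's own z axis and vertical above 0.12 rad).
It fails at once if another thing is shifted by more than 10 mm (distance of any of pin_tin, square, spindle, pin_hammer, glue_bottle, wax_tin, mallet from where it was at the start of the episode above 0.01 m).
It also fails if it takes over 66 s, if anything falls off the work surface, if the arm or the gripper's body presses on something with over 40 N, if the wrist force passes 120 N, or if a joint passes its speed limit or range.

## Robot

A 6-joint arm with a two-finger parallel gripper is mounted at the origin on the work surface. World frame = base frame: x ahead of the robot, y to its left, z up, the work surface at z = 0. Lengths are in m, angles in rad, forces in N, time in s.
With the tool pointing down it reaches from about 0.375 to 0.9 m from the base axis. Payload 3.1 kg.
Tool frame: the origin (TCP) lies midway between the tips of the shut fingers; the grasp point (between the pads) lies 19 mm behind it (r.grasp_offset is the distance from the TCP to the grasp point, in m); z points along the fingers, y is the direction in which the jaws open and shut (so a half turn about z gives the same grasp; the last joint's range is limited). The gripper opens to 85 mm and grips with 20 to 120 N. Pads are 22 mm wide; open, the fingers measure 114 mm over their backs; the gripper's body (76 mm by 85 mm) begins 54 mm behind the grasp point. The pads swing forward as they close: fully open they stand 13 mm farther back than shut.
Start: joints at [-0.178, 0.527, 1.433, -0, 1.181, -0.178], TCP at [0.625, 0, 0.231] pointing down, gripper open.
Joint ranges: [-3.08, 3.08], [-0.75, 2.2], [0.22, 2.44], [-1.43, 4.57], [0, 2.65], [-2.85, 2.85]. Speed limits (rad/s): [2.79, 2.79, 3.14, 3.14, 3.14, 3.14].

## Interface

Orientations are given as a rotation vector (axis times angle).
In Python, from workcell import r gives the robot as it stands.
- The arm moves only by the tool carry_out, never from a script. Its argument "deltas" is text: rows parted by semicolons, each of 6 numbers parted by spaces: the shift along the world's x, y, z in units of 150 mm (1.0 is 150 mm), then the turn, a rotation vector about the world's x, y, z in units of 60 degrees (1.0 is 60 degrees). In form: dx dy dz ax ay az; .... A call has 1 to 12 rows; each row is the pose to reach, as a shift and turn from the pose measured when the call began; what a row does not reach only later rows make up. A row lasts 1/12 s, in which the tool goes at most 41.7 mm and 7.16 degrees, less where a joint would pass 70% of its speed; a pose out of reach is approached as far as the arm can. A call with a number of a shift or a turn outside -1 to 1 is refused whole. A call with a gripper value outside its range is refused whole. "grip" is the finger opening in mm, from 0 to 85.4, set as the call begins (left out, the last holds). The fingers move at their own pace and stop on an object; "newtons" is the grip in N (left out, the last holds). Time passes only in rows, so rows that repeat a pose let the fingers close. It gives the time, the measured TCP pose, the force and the opening at its end, in the units of the state.
- r.observe(): the state, without advancing time (a new reading comes with each control period).
- r.get_image(name): name is "scene" or "side" or "wrist"; returns a dict with "img" (420x560x3 uint8, red, green, blue), "fx", "fy", "cx", "cy" (pixels), "T" (4x4, takes a point from camera to world coordinates); the wrist camera has in their place "T_tool_cam" (4x4, takes a point from camera to tool coordinates, whose origin is the TCP and whose axes are the flange's). Camera axes: x right, y down, z forward; pixel columns grow to the right and rows downward; lengths in m; the calibration is good to about 2 mm. A picture is of the moment at which its call begins: read the wrist's pose just before it. There is no depth.
- r.finish_job(): hands the job in, once; it reports no verdict.
The state is a dict: "time": time; "joints": joint angles; "qvel": joint speeds; "joint_torque": joint torques, N m; "eef_pos": TCP position; "ee_rot": TCP orientation; "contact_force": force on the tool from outside, world axes, zero at the start; "moment": the same for the moment, N m; "gripper_width": finger opening in m.
Only numpy, scipy, OpenCV 4.12 (cv2) and the standard library are available. Lean on these libraries where they do the work, as an engineer would, in place of code of your own. Each camera call takes 0.05 s, during which the arm holds its last target. There are 200 camera calls.

## Working session

There is one attempt and no reset: what is moved stays moved. The work goes in short steps, Python scripts to look and compute and a tool call to move; the robot and the scene stay as the last step left them, time stands still between calls to the robot, and variables do not carry over. Pictures are saved under pics/ and viewed, about 8 in all and at most 12, crops included, and the job is handed in when it is done.

Besides the shell and the picture viewer there is one more tool, called by a JSON object that holds its "fn" and its "kwargs". carry_out: Moves the arm, as the interface text tells. Its arguments: {"type":"object","properties":{"deltas":{"type":"string"},"grip":{"type":"number"},"newtons":{"type":"number"}},"required":["deltas"]}

```bash
mkdir -p pics; ls; python3 - <<'E'
from workcell import r
import cv2,numpy as np
for n in("scene","side"):
    d=r.get_image(n);cv2.imwrite(f"pics/{n}0.png",d["img"][:,:,::-1]);print(n,d["fx"],d["fy"],d["cx"],d["cy"],np.round(d["T"],4).tolist())
    np.savez(f"{n}0.npz",**d)
E
```

```text
pics
scene 530.0481142142501 530.0481142142501 267.1163616068923 209.1134139094785 [[0.3921, 0.4733, -0.7888, 1.5073], [0.9196, -0.2253, 0.3219, -0.4178], [-0.0254, -0.8516, -0.5236, 0.7327], [0.0, 0.0, 0.0, 1.0]]
side 401.16814263953745 401.16814263953745 273.8717547560662 211.100214412055 [[0.9879, -0.0832, 0.1311, 0.3637], [-0.1548, -0.5949, 0.7887, -0.827], [0.0124, -0.7995, -0.6006, 0.6739], [0.0, 0.0, 0.0, 1.0]]
```

View pics/scene0.png

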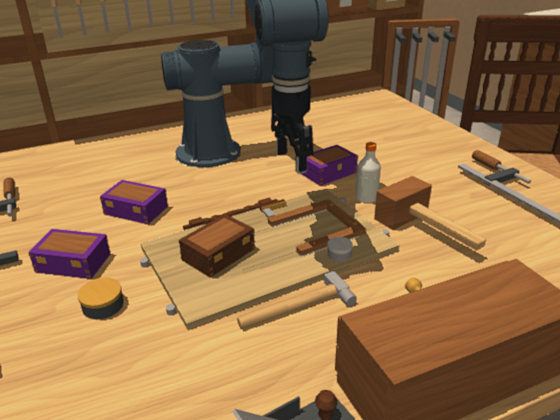

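View pics/side0.png

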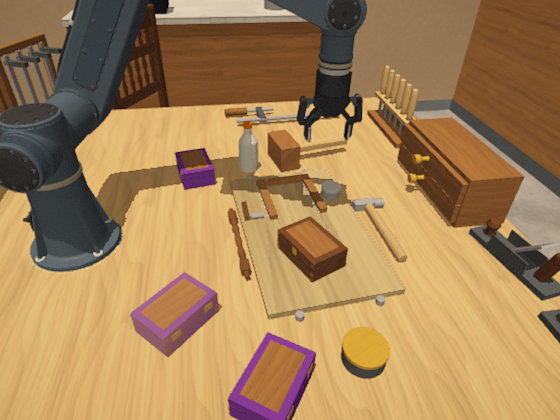

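The scene view shows four case-shaped things. The dark wooden one is on the board at scene (218,245) / side (312,247). The purple ones are at scene (135,201), (70,252) and (331,163), and they are decoys. I choose the one on the board and check it in a close crop.

```bash
python3 - <<'E'
import cv2
a=cv2.imread("pics/scene0.png")[180:330,130:410];b=cv2.imread("pics/side0.png")[165:325,215:415]
cv2.imwrite("pics/c1.png",cv2.resize(a,(784,420),interpolation=cv2.INTER_CUBIC))
cv2.imwrite("pics/c2.png",cv2.resize(b,(740,592),interpolation=cv2.INTER_CUBIC))
E
```

```text
(no output)
```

View pics/c1.png

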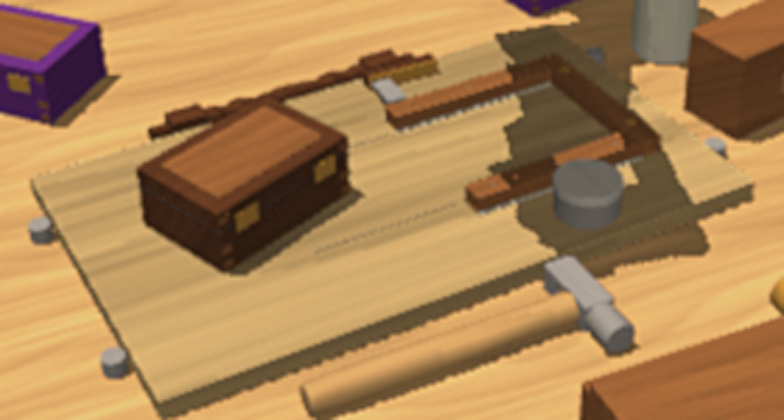

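View pics/c2.png

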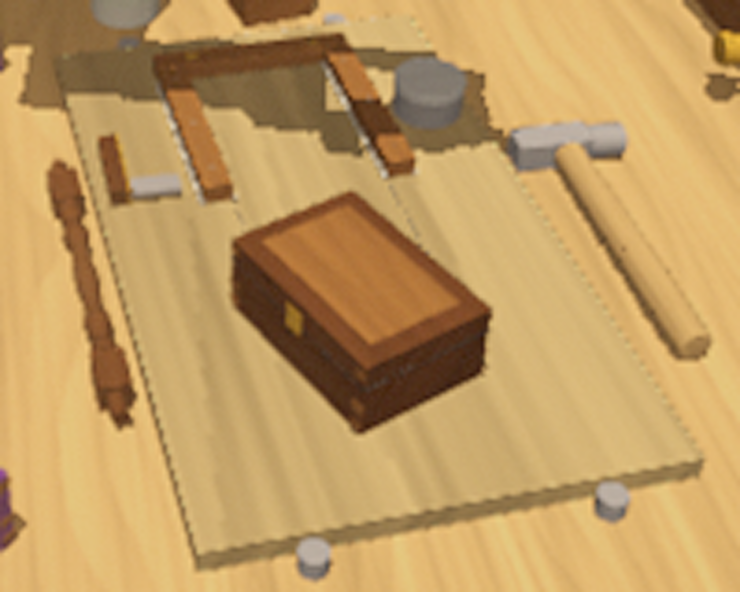

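The crops confirm the choice. The dark case has its top corners at c1 (140,172), (268,98), (347,138), (222,203) and at c2 (235,240), (350,192), (490,312), (362,367). The square lies beside the near batten, and the pin tin beside the far one.

```bash
cat > h.py <<'E'
import numpy as np,cv2
def ray(d,T,px,z):
    p=np.array(px,float); c=np.c_[(p[:,0]-d["cx"])/d["fx"],(p[:,1]-d["cy"])/d["fy"],np.ones(len(p))]
    w=c@T[:3,:3].T; o=T[:3,3]; return (o+w*((z-o[2])/w[:,2])[:,None])[:,:2]
def fit(M,W): # rigid 2d model->world
    M=np.array(M,float);mc=M.mean(0);wc=W.mean(0);A=M-mc;B=W-wc
    th=np.arctan2((A[:,0]*B[:,1]-A[:,1]*B[:,0]).sum(),(A*B).sum())
    R=np.array([[np.cos(th),-np.sin(th)],[np.sin(th),np.cos(th)]]);t=wc-R@mc
    return t,th,R,np.linalg.norm(M@R.T+t-W,axis=1)
def toboard(p,b): return (np.atleast_2d(p)-b[0])@b[2]
E
python3 - <<'E'
from h import *
S=np.load("scene0.npz");D=np.load("side0.npz");np.set_printoptions(precision=4,suppress=True)
s=lambda L:[(130+(x+.5)/2.8-.5,180+(y+.5)/2.8-.5) for x,y in L]
e=lambda L:[(215+(x+.5)/3.7-.5,165+(y+.5)/3.7-.5) for x,y in L]
# board y axis towards robot => model corners
a=ray(S,S["T"],s([(35,182),(160,405),(752,185)]),.018);b=ray(D,D["T"],e([(197,555),(702,462),(415,15),(62,58)]),.018)
ma=[(-.26,.154),(-.26,-.154),(.26,-.154)];mb=ma+[(.26,.154)]
print(a,b)
for m,w in((ma,a),(mb,b),(ma+mb,np.r_[a,b])):
    f=fit(m,w);print("board",f[0],f[1],f[3])
bd=f
ca=ray(S,S["T"],s([(140,172),(268,98),(347,138),(222,203)]),.076);cb=ray(D,D["T"],e([(362,367),(235,240),(350,192),(490,312)]),.076)
mc=[(-.07,.048),(.07,.048),(.07,-.048),(-.07,-.048)]
print(ca,cb)
for m,w in((mc,ca),(mc,cb),(mc+mc,np.r_[ca,cb])):
    f=fit(m,w);print("case",f[0],f[1],f[3],"in board",toboard(f[0],bd),np.degrees(f[1]-bd[1]))
print("battens open ends",toboard(ray(D,D["T"],e([(203,190),(230,182),(388,165),(412,158)]),.034),bd))
from workcell import r
d=r.get_image("wrist");print(d["T_tool_cam"],d["fx"])
E
```

```text
[[ 0.4509 -0.3059]
 [ 0.7515 -0.2823]
 [ 0.7072  0.2302]] [[ 0.4408 -0.3089]
 [ 0.7437 -0.285 ]
 [ 0.7082  0.2328]
 [ 0.4036  0.2054]]
board [ 0.5779 -0.0374] 1.6573200900055753 [0.0056 0.0024 0.005 ]
board [ 0.5741 -0.0389] 1.6447693872624007 [0.0013 0.0037 0.0011 0.0043]
board [ 0.5759 -0.0381] 1.6510889849611883 [0.0085 0.0029 0.0035 0.0026 0.0066 0.0007 0.0039]
[[ 0.5582 -0.2376]
 [ 0.4988 -0.1119]
 [ 0.5828 -0.0745]
 [ 0.6242 -0.1922]] [[ 0.5464 -0.2366]
 [ 0.493  -0.114 ]
 [ 0.5763 -0.0755]
 [ 0.633  -0.202 ]]
case [ 0.566  -0.1541] 1.9978680695814852 [0.0069 0.0057 0.0046 0.0156] in board [[-0.1148  0.0192]] 19.86897797215305
case [ 0.5622 -0.157 ] 1.9836013307433944 [0.0038 0.0034 0.0026 0.0012] in board [[-0.1174  0.0233]] 19.051554049315072
case [ 0.5641 -0.1555] 1.9905636713117554 [0.0095 0.0071 0.0042 0.0145 0.0034 0.0031 0.0046 0.004 ] in board [[-0.1161  0.0212]] 19.45046677941487
battens open ends [[ 0.039   0.0843]
 [ 0.0439  0.0635]
 [ 0.0387 -0.0531]
 [ 0.043  -0.073 ]]
[[-0.0003 -0.9549 -0.297   0.0754]
 [ 1.      0.0001 -0.0013  0.0004]
 [ 0.0013 -0.297   0.9549 -0.1427]
 [ 0.      0.      0.      1.    ]] 342.16856752742683
```

```bash
cat >> h.py <<'E'
from scipy.spatial.transform import Rotation as Ro
def wrist(name):
    from workcell import r
    o=r.observe();d=r.get_image("wrist");E=np.eye(4);E[:3,:3]=Ro.from_rotvec(o["ee_rot"]).as_matrix();E[:3,3]=o["eef_pos"]
    T=E@d["T_tool_cam"];cv2.imwrite(f"pics/{name}.png",d["img"][:,:,::-1]);np.savez(name+".npz",T=T,**{k:d[k] for k in("fx","fy","cx","cy","img")})
    print(o["time"],o["eef_pos"],o["ee_rot"],o["gripper_width"]);print(np.round(T,3).tolist())
E
python3 -c "from h import *;wrist('w0')"
```

```text
0.15 [6.24454455e-01 1.14875699e-04 2.30570125e-01] [-2.22051335e+00 -2.22040767e+00  1.43325403e-03] 0.08523193033422863
[[1.0, 0.0, -0.003, 0.625], [-0.0, -0.955, -0.297, 0.076], [-0.003, 0.297, -0.955, 0.373], [0.0, 0.0, 0.0, 1.0]]
```

View pics/w0.png

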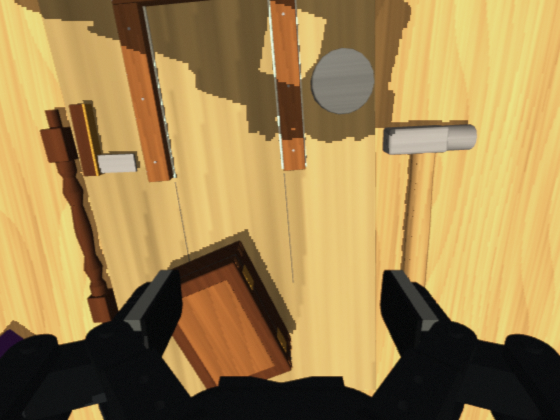

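The wrist view gives a clear view along the lane. The battens' open ends are at (147–173,180) and (282–305,169), and the case is turned to the left at about (230,320). I first push the case's robot side near its front with shut fingers, which moves it towards the middle line and straightens it.

{"fn": "carry_out", "kwargs": {"deltas": "-1 -0.92 -0.2 0 0 0;-1 -0.92 -0.2 0 0 0;-1 -0.92 -0.2 0 0 0;-1 -0.92 -0.2 0 0 0;-1 -0.92 -0.2 0 0 0;-1 -0.92 -0.2 0 0 0;-1 -0.92 -0.2 0 0 0", "grip": 0, "newtons": 30}}

```text
time: 0.78
eef_pos: [0.4731, -0.139, 0.2004]
ee_rot: [-2.224, -2.215, 0.002]
contact_force: [0.2, -0.3, 0.5]
gripper_width: 0.0008
```

{"fn": "carry_out", "kwargs": {"deltas": "-0.18 0 -0.2 0 0 0;-0.18 0 -0.4 0 0 0;-0.18 0 -0.6 0 0 0;-0.18 0 -0.8 0 0 0;-0.18 0 -1 0 0 0;-0.18 0 -1 0 0 0;-0.18 0 -1 0 0 0"}}

```text
time: 1.37
eef_pos: [0.4463, -0.138, 0.0493]
ee_rot: [-2.221, -2.214, 0.003]
contact_force: [1.0, -0.2, 0.7]
gripper_width: -0.0001
```

{"fn": "carry_out", "kwargs": {"deltas": "0.08 0 0 0 0 0;0.14 0 0 0 0 0;0.18 0 0 0 0 0;0.22 0 0 0 0 0;0.26 0 0 0 0 0;0.3 0 0 0 0 0;0.34 0 0 0 0 0;0.38 0 0 0 0 0;0.4 0 0 0 0 0;0.4 0 0 0 0 0"}}

```text
time: 2.2
eef_pos: [0.5053, -0.1372, 0.0492]
ee_rot: [-2.218, -2.213, 0.004]
contact_force: [-3.4, 1.6, 0.4]
gripper_width: -0.0
```

```bash
python3 - <<'E'
from h import *
from workcell import r
a=[]
for n,b in(("scene",(130,180,280,150)),("side",(215,165,200,160))):
    d=r.get_image(n);i=d["img"][:,:,::-1];x,y,w,h=b
    a.append(cv2.resize(i[y:y+h,x:x+w],None,fx=2.8 if n=="scene" else 1.85,fy=2.8 if n=="scene" else 1.85,interpolation=cv2.INTER_CUBIC))
i=np.zeros((420+0,784,3),np.uint8);i[:]=a[0][:420];cv2.imwrite("pics/c3.png",i)
d=r.get_image("side");cv2.imwrite("pics/c4.png",cv2.resize(d["img"][165:325,215:415,::-1],(740,592),interpolation=cv2.INTER_CUBIC))
E
```

```text
(no output)
```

View pics/c4.png

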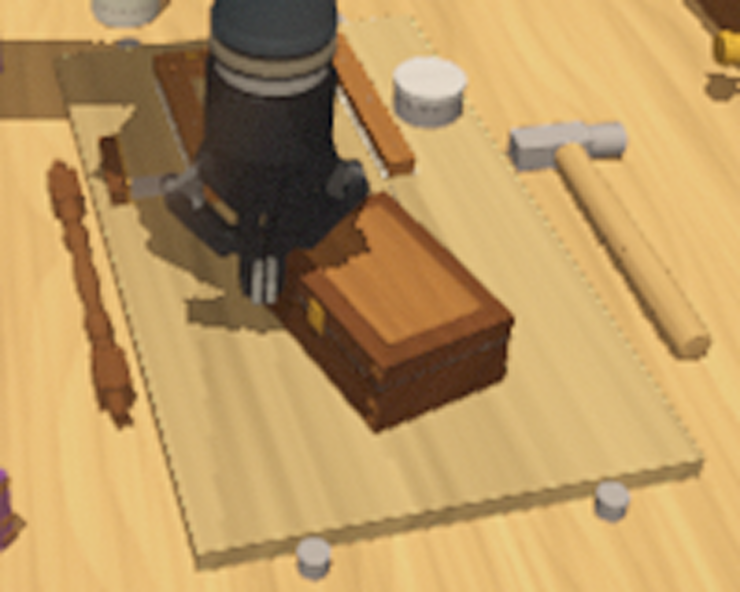

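The case has moved and turned a little. Its visible top corners in c4 are (386,365), (512,320) and (382,193).

```bash
cat >> h.py <<'E'
bd=(np.array([.5745,-.0387]),1.6465);c,s_=np.cos(bd[1]),np.sin(bd[1]);bd=(bd[0],bd[1],np.array([[c,-s_],[s_,c]]))
MC=dict(rn=(-.07,.048),fn=(.07,.048),ff=(.07,-.048),rf=(-.07,-.048))
def case(d,T,pts):
    W=ray(d,T,list(pts.values()),.076);f=fit([MC[k] for k in pts],W)
    print("case",f[0],"board mm",toboard(f[0],bd)*1e3,"yaw",np.degrees(f[1]-bd[1]),"res",f[3]*1e3);return f
def side(pts):
    D=np.load("side0.npz");return case(D,D["T"],{k:(215+(x+.5)/3.7-.5,165+(y+.5)/3.7-.5) for k,(x,y) in pts.items()})
E
python3 -c "
from h import *
side(dict(rn=(362,367),fn=(235,240),ff=(350,192),rf=(490,312)))
side(dict(rn=(386,365),ff=(382,193),rf=(512,320)))
D=np.load('w0.npz')
print(toboard(ray(D,D['T'],[(147,181),(173,178),(282,170),(305,168)],.034),bd)*1e3)
print(toboard(ray(D,D['T'],[(145,5),(270,2)],.034),bd)*1e3)
"
```

```text
case [ 0.56218159 -0.15701668] board mm [[-117.04614513   21.23157872]] yaw 19.31448351984016 res [3.8116746  3.41655445 2.57981326 1.21813727]
case [ 0.57737111 -0.1593175 ] board mm [[-120.48918285    6.25957711]] yaw 15.825247582219458 res [6.06159983 2.78236488 3.41414584]
[[ 44.45943514  83.00284117]
 [ 45.53852868  56.15997624]
 [ 45.38206236 -54.36407403]
 [ 45.66444133 -77.47859507]]
[[200.47708091  54.49260178]
 [194.37329563 -55.04907212]]
```

{"fn": "carry_out", "kwargs": {"deltas": "-0.12 0 0 0 0 0;-0.2 0 0.2 0 0 0;-0.2 0 0.5 0 0 0;-0.1 -0.2 0.5 0 0 0.066;0.1 -0.5 0.5 0 0 0.066;0.3 -0.8 0.5 0 0 0.066;0.57 -1 0.5 0 0 0.066;0.57 -1 0.5 0 0 0.066;0.57 -1 0.5 0 0 0.066;0.57 -1 0.5 0 0 0.066;0.57 -1 0.5 0 0 0.066", "grip": 50}}

```text
time: 3.27
eef_pos: [0.5907, -0.2874, 0.1238]
ee_rot: [-2.142, -2.288, 0.004]
contact_force: [-0.5, 0.0, -0.5]
gripper_width: 0.05
```

{"fn": "carry_out", "kwargs": {"deltas": "0 0 -0.2 0 0 0;0 0 -0.49 0 0 0;0 0 -0.49 0 0 0;0 0.1 -0.49 0 0 0;-0.01 0.17 -0.49 0 0 0;-0.02 0.22 -0.49 0 0 0;-0.02 0.26 -0.49 0 0 0;-0.02 0.3 -0.49 0 0 0;-0.02 0.34 -0.49 0 0 0;-0.03 0.38 -0.49 0 0 0;-0.03 0.42 -0.49 0 0 0;-0.03 0.46 -0.49 0 0 0"}}

```text
time: 4.27
eef_pos: [0.588, -0.2212, 0.0532]
ee_rot: [2.144, 2.295, -0.006]
contact_force: [-2.0, -7.6, 5.0]
gripper_width: 0.0503
```

```bash
python3 -c "from h import *;wrist('w1')"
```

```text
4.2667 [ 0.58798355 -0.22123774  0.05317589] [ 2.14442177  2.2948633  -0.00578346] 0.05031695532613579
[[0.998, 0.065, 0.017, 0.584], [0.067, -0.952, -0.299, -0.146], [-0.003, 0.3, -0.954, 0.196], [0.0, 0.0, 0.0, 1.0]]
```

View pics/w1.png

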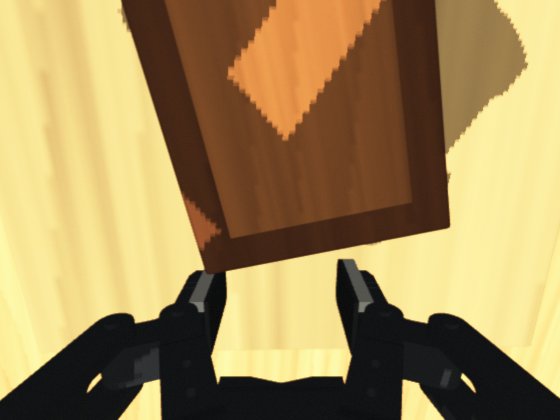

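The hand presses the case's near rear corner at (210,272). The far rear corner is at (449,228), and the case lies to the right of the hand's centre.

```bash
cat >> h.py <<'E'
def setbd(x,y,a):
    global bd
    c,s=np.cos(a),np.sin(a);bd=(np.array([x,y]),a,np.array([[c,-s],[s,c]]))
setbd(.5745,-.0370,1.640)
def wcase(n,rn,rf,tcp):
    D=np.load(n+".npz");W=ray(D,D["T"],[rn,rf],.076);v=W[0]-W[1];L=np.linalg.norm(v);v/=L;m=W.mean(0)
    x=np.array([v[1],-v[0]]);p=m+.07*x # y axis=v, x axis = v rot -90
    print("len",L*1e3,"case",p,"board",toboard(p,bd)*1e3,"yaw",np.degrees(np.arctan2(x[1],x[0])-bd[1]),"tcp board",toboard(tcp,bd)*1e3)
E
python3 -c "
from h import *
wcase('w1',(210,272),(449,228),(.588,-.2212))"
```

```text
len 92.0927051896182 case [ 0.58570648 -0.13105927] board [[-94.60904186  -4.67560138]] yaw 11.427156738238256 tcp board [[-184.6925995    -0.73054191]]
```

{"fn": "carry_out", "kwargs": {"deltas": "0 0.04 -0.02 0 0 0;0 0.08 -0.02 0 0 0;-0.01 0.12 -0.02 0 0 0;-0.01 0.16 -0.02 0 0 0;-0.01 0.2 -0.02 0 0 0;-0.01 0.2 -0.02 0 0 0"}}

```text
time: 4.82
eef_pos: [0.5878, -0.1911, 0.0525]
ee_rot: [2.139, 2.294, -0.005]
contact_force: [-1.5, -4.7, 3.5]
gripper_width: 0.0497
```

```bash
python3 -c "
from h import *;wrist('w2')
i=cv2.imread('pics/w2.png');print(i[40:260:20,300])"
```

```text
4.8167 [ 0.58776913 -0.19113621  0.05245883] [ 2.13924607  2.29358034 -0.00525161] 0.049735993357327694
[[0.998, 0.066, 0.021, 0.583], [0.069, -0.951, -0.302, -0.115], [-0.0, 0.303, -0.953, 0.195], [0.0, 0.0, 0.0, 1.0]]
[[ 78 156 236]
 [ 77 155 235]
 [ 77 156 236]
 [ 76 153 234]
 [ 40  77 130]
 [ 35  67 112]
 [ 36  67 113]
 [ 36  68 113]
 [ 34  67 114]
 [ 35  66 111]
 [ 23  37  68]]
```

View pics/w2.png

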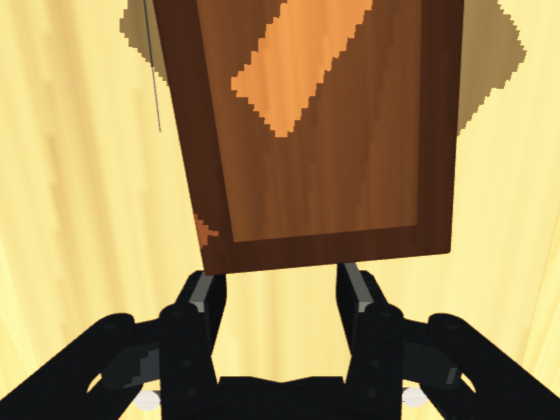

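The yaw is now much smaller. The rear corners are at (205,273) and (450,252), and both board dogs show at (148,398) and (416,397). From here I track the rear edge numerically.

```bash
cat >> h.py <<'E'
def auto(n):
    """rear edge + both side edges of the case in the wrist picture -> corners"""
    D=np.load(n+".npz");R=cv2.GaussianBlur(D["img"],(3,3),0)[:,:,0].astype(int)
    E=[]
    for u in list(range(240,330,4))+list(range(385,436,4)):   # bright board below -> first dark going up
        col=R[200:300,u];b=np.where(col>170)[0]; b=b[b>20]
        if len(b): E.append((u,200+b[0]-.5))
    Lf=[];Rt=[]
    for v in range(160,236,4):
        row=R[v];l=np.where(row[:260]>150)[0]
        Lf.append((next(u for u in range(300,0,-1) if R[v,u]>165 and R[v,u-8]>165 and u<235)+.5,v))
        Rt.append((next(u for u in range(400,559) if R[v,u]>125 and R[v,u+8]>125)-.5,v))
    ln=lambda P:cv2.fitLine(np.array(P,np.float32),cv2.DIST_HUBER,0,.01,.01).ravel()
    e,l,q=map(ln,(E,Lf,Rt))
    X=lambda a,b:np.cross(np.r_[a[2:],1],np.r_[a[2:]+a[:2],1]).astype(float)
    def it(a,b):
        h=np.cross(np.cross(np.r_[a[2:],1.],np.r_[a[2:]+a[:2],1.]),np.cross(np.r_[b[2:],1.],np.r_[b[2:]+b[:2],1.]));return h[:2]/h[2]
    a,b=it(e,l),it(e,q);print("corners",a,b);return a,b
E
python3 -c "
from h import *
auto('w2');auto('w1')
wcase('w2',(205,273),(450,252),(.5878,-.1911))
D=np.load('w2.npz');print(toboard(ray(D,D['T'],[(148,395),(416,394)],.015),bd))
print(toboard(ray(D,D['T'],[(146,0),(159,130)],.018),bd))"
```

```text
corners [205.87746 275.64413] [449.20752 252.88184]
corners [207.72171 274.49503] [449.28647 227.4146 ]
len 93.93008141609023 case [ 0.59271218 -0.10402739] board [[-68.12629134 -13.53374442]] yaw 5.436987623433207 tcp board [[-154.65081773   -2.61238893]]
[[-0.26580593  0.08574717]
 [-0.2649228  -0.09272305]]
[[-0.03517282  0.05845265]
 [-0.09288008  0.05876816]]
```

The case is at board x −68, y −13.5 mm, yaw 5.4°. Next I push its far side near the rear, which moves it +y and turns it clockwise.

{"fn": "carry_out", "kwargs": {"deltas": "0 -0.1 0 0 0 0;0 -0.15 0.1 0 0 0;0.1 -0.15 0.35 0 0 0;0.3 -0.1 0.5 0 0 0;0.55 0.1 0.5 0 0 0;0.7 0.29 0.5 0 0 0;0.7 0.29 0.5 0 0 0;0.7 0.29 0.5 0 0 0;0.7 0.29 0.25 0 0 0;0.7 0.29 0 0 0 0;0.7 0.29 0 0 0 0;0.7 0.29 0 0 0 0", "grip": 0}}

```text
time: 5.87
eef_pos: [0.6893, -0.1478, 0.0491]
ee_rot: [-2.143, -2.293, 0.01]
contact_force: [0.4, 0.4, 0.3]
gripper_width: 0.0002
```

{"fn": "carry_out", "kwargs": {"deltas": "-0.08 0 0 0 0 0;-0.12 0 0 0 0 0;-0.16 0 0 0 0 0;-0.2 0 0 0 0 0;-0.24 0 0 0 0 0;-0.26 0 0 0 0 0;-0.26 0 0 0 0 0"}}

```text
time: 6.45
eef_pos: [0.6522, -0.1489, 0.0511]
ee_rot: [2.144, 2.293, -0.006]
contact_force: [3.9, -0.9, 3.3]
gripper_width: 0.0001
```

```bash
python3 -c "
from h import *;wrist('w3')"
```

```text
6.45 [ 0.652153   -0.14894969  0.05105694] [ 2.14422934  2.29309785 -0.00638538] 5.963033648401658e-05
[[0.998, 0.064, 0.017, 0.648], [0.067, -0.951, -0.301, -0.073], [-0.003, 0.301, -0.954, 0.193], [0.0, 0.0, 0.0, 1.0]]
```

View pics/w3.png

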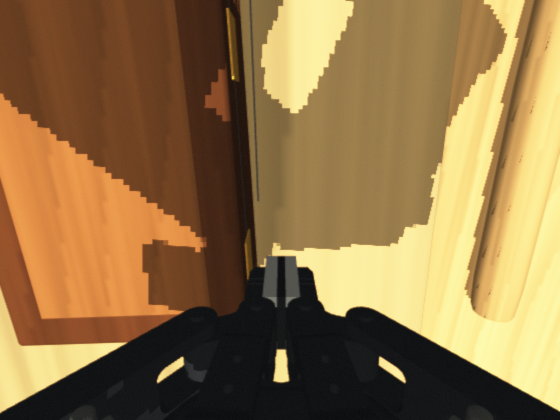

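```bash
python3 -c "
from h import *
np.set_printoptions(precision=1,suppress=True)
D=np.load('w3.npz')
t=lambda P,z:toboard(ray(D,D['T'],P,z),bd)*1e3
print('rear',t([(22,345),(140,343)],.076),'lane line',t([(252,0),(258,198)],.018))
I=D['img'].astype(int)
for v in(20,100,150,210,235): print(v,I[v,196:262:2].sum(1)//3)
for u in(40,70,100,130): print(u,I[325:355:2,u].sum(1)//3)
print(toboard((.6522,-.1489),bd)*1e3)
"
```

```text
rear [[-136.9   36.9]
 [-136.   -12. ]] lane line [[  2.3 -57.1]
 [-90.5 -57.7]]
20 [ 43  41  42  41  40  40  41  41  39  40  39  39  36  30  22  38 109  62
  59  47  24  22  54 103 106 105 105  74  92 104 102 103 102]
100 [ 42  43  45  42  48  88  89  85  86  85  85  86  85  87  78  65  48  25
  24  23  30  25  22  23  23  83 106 106 102  66 104 104 101]
150 [ 44  43  44  43  43  43  44  43  42  40  40  40  40  38  39  41  39  35
  30  24  22  23  27  23  24  24  27  92 107 104  66 104 103]
210 [ 61  59  44  45  43  42  42  43  42  41  43  45  45  42  40  39  40  39
  38  37  33  27  23  24  30  22  22  25  26  93 107 105 105]
235 [ 73  64  60  47  44  44  44  44  43  43  43  41  42  44  43  43  42  43
  41  38  37  34  25  22  23  45  63  40  23  33 103 105 103]
40 [ 79  80  81  81  80  81  83  82  83  82 168 206 207 209 208]
70 [ 88  88  88  88  87  88  88  86  86  91 202 207 207 207 206]
100 [ 85  85  84  85  84  83  82  81  81 168 215 214 213 214 213]
130 [91 89 89 89 89 88 91 88 41 19 18 19 18 18 17]
[[-117.   -69.8]]
```

```bash
python3 -c "
from h import *
np.set_printoptions(precision=1,suppress=True)
D=np.load('w3.npz')
t=lambda P,z:toboard(ray(D,D['T'],P,z),bd)*1e3
print('top',t([(222,20),(229,100),(233,150),(238,210),(239.5,235)],.076));print('base',t([(240.5,20),(245.5,100),(249,150),(253,210),(255,235)],.018))
print('rear',t([(40,344.5),(70,344),(100,342.5)],.076))
"
```

```text
top [[-17.4 -52.2]
 [-40.8 -53.2]
 [-57.1 -53.8]
 [-78.6 -54.6]
 [-88.3 -54.8]]
base [[  -5.8  -51.6]
 [ -40.7  -52.7]
 [ -65.   -53.7]
 [ -97.2  -54.9]
 [-111.6  -55.6]]
rear [[-136.7   29.4]
 [-136.5   17. ]
 [-135.7    4.4]]
```

The lane's pencil line at (252–258, 0–198) puts the case at y ≈ −6 mm, yaw ≈ +2°. I push about 6 mm more.

{"fn": "carry_out", "kwargs": {"deltas": "-0.02 0 0 0 0 0;-0.035 0 0 0 0 0;-0.05 0 0 0 0 0;-0.05 0 0 0 0 0;-0.05 0 0 0 0 0"}}

```text
time: 6.92
eef_pos: [0.6451, -0.1489, 0.051]
ee_rot: [2.144, 2.293, -0.006]
contact_force: [3.5, -2.4, 2.8]
gripper_width: -0.0002
```

```bash
cat >> h.py <<'E'
def sideface(n):
    D=np.load(n+".npz");I=D["img"].astype(int).sum(2)//3;P=[];Q=[]
    for v in range(20,236,5):
        row=I[v,200:300];k=np.where((row[:-2]<48)&(row[2:]>78))[0]
        if len(k): P.append((200+k[-1]+1,v)); Q.append(v)
    W=toboard(ray(D,D["T"],P,.018),bd)*1e3
    for _ in range(3):
        p=np.polyfit(W[:,0],W[:,1],1);k=abs(np.polyval(p,W[:,0])-W[:,1])<1.0;W=W[k]
        if len(W)<6:break
    print(len(W),"yaw",np.degrees(np.arctan(p[0])),"case y at x-66",np.polyval(p,-66)+48)
E
python3 -c "
from h import *
sideface('w3');wrist('w4');sideface('w4')"
```

```text
44 yaw 2.1874101628033435 case y at x-66 -5.904249273922282
6.9167 [ 0.64508683 -0.14887099  0.05099129] [ 2.14412976  2.29292302 -0.00595791] -0.00022774114912074792
[[0.998, 0.064, 0.018, 0.641], [0.067, -0.951, -0.301, -0.073], [-0.002, 0.301, -0.954, 0.193], [0.0, 0.0, 0.0, 1.0]]
44 yaw -0.5473641562125573 case y at x-66 -1.4533075040086842
```

{"fn": "carry_out", "kwargs": {"deltas": "0.1 0 0 0 0 0;0.15 0 0.2 0 0 0;0.15 -0.1 0.45 0 0 0;0.1 -0.35 0.5 0 0 0;-0.1 -0.48 0.5 0 0 0;-0.3 -0.48 0.5 0 0 0;-0.38 -0.48 0.5 0 0 0;-0.38 -0.48 0.5 0 0 0;-0.38 -0.48 0.5 0 0 0;-0.38 -0.48 0.25 0 0 0;-0.38 -0.48 0 0 0 0;-0.38 -0.48 0 0 0 0", "grip": 55}}

```text
time: 7.97
eef_pos: [0.5833, -0.2171, 0.0428]
ee_rot: [-2.135, -2.285, 0.011]
contact_force: [-1.8, 1.5, -1.1]
gripper_width: 0.055
```

```bash
python3 -c "
from h import *
wrist('w5');c=auto('w5')
from workcell import r
wcase('w5',*c,r.observe()['eef_pos'][:2])"
```

```text
7.9667 [ 0.58333393 -0.21710671  0.0428004 ] [-2.1348538  -2.28489186  0.01148385] 0.05502656498520431
[[0.998, 0.069, 0.004, 0.581], [0.068, -0.954, -0.292, -0.142], [-0.017, 0.292, -0.956, 0.186], [0.0, 0.0, 0.0, 1.0]]
corners [226.12708 249.9453 ] [377.9801  247.05997]
len 52.77189638250722 case [ 0.58282648 -0.12031045] board [[-83.6867986   -2.54575652]] yaw 1.5023293032990368 tcp board [[-181.23652414    2.12091491]]
```

{"fn": "carry_out", "kwargs": {"deltas": "0.025 0 0.05 0 0 0;0.025 0 0.05 0 0 0;0.025 0 0.05 0 0 0"}}

```text
time: 8.27
eef_pos: [0.591, -0.2187, 0.0565]
ee_rot: [-2.14, -2.293, 0.008]
contact_force: [1.0, 0.0, 0.8]
gripper_width: 0.0548
```

```bash
python3 -c "
from h import *
wrist('w6')"
```

```text
8.2667 [ 0.59099326 -0.21865216  0.05646346] [-2.14048752 -2.29310678  0.00798161] 0.05478514282978554
[[0.998, 0.068, 0.013, 0.587], [0.068, -0.952, -0.297, -0.143], [-0.008, 0.297, -0.955, 0.199], [0.0, 0.0, 0.0, 1.0]]
```

View pics/w6.png

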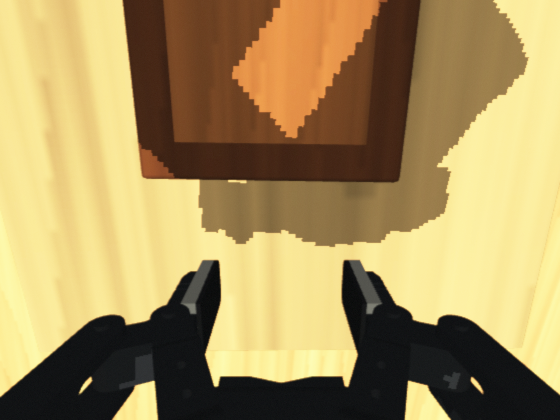

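The case is nearly square to the hand, with rear corners at (143,177) and (399,181) and its middle at u=271 against the hand's 281.

```bash
python3 -c "
from h import *
wcase('w6',(143,177),(399,181),(.591,-.2187))
D=np.load('w6.npz');print(ray(D,D['T'],[(281,181),(271,179)],.076))"
```

```text
len 94.01723624446993 case [ 0.58055398 -0.10060025] board [[-63.86663939  -1.6416293 ]] yaw -0.8517480478148576 tcp board [[-182.40602889   -3.89623217]]
[[ 0.58813337 -0.17098393]
 [ 0.58441922 -0.17049348]]
```

{"fn": "carry_out", "kwargs": {"deltas": "-0.015 0.06 -0.04 0 0 0;-0.02 0.12 -0.04 0 0 0;-0.025 0.17 -0.04 0 0 0;-0.03 0.21 -0.04 0 0 0;-0.03 0.25 -0.04 0 0 0;-0.035 0.28 -0.04 0 0 0;-0.035 0.31 -0.04 0 0 0;-0.04 0.34 -0.04 0 0 0;-0.04 0.37 -0.04 0 0 0;-0.045 0.4 -0.04 0 0 0;-0.045 0.43 -0.04 0 0 0;-0.045 0.43 -0.04 0 0 0"}}

```text
time: 9.32
eef_pos: [0.5839, -0.1532, 0.0505]
ee_rot: [-2.14, -2.292, 0.007]
contact_force: [0.9, -1.9, 1.2]
gripper_width: 0.0545
```

```bash
python3 -c "
from h import *
wrist('w7');c=auto('w7')
from workcell import r
wcase('w7',*c,r.observe()['eef_pos'][:2])
D=r.get_image('side');cv2.imwrite('pics/s7.png',cv2.resize(D['img'][165:325,215:415,::-1],(740,592),interpolation=cv2.INTER_CUBIC))"
```

```text
9.3167 [ 0.58392332 -0.15322663  0.05051417] [-2.14043906 -2.29239446  0.00727082] 0.05449262912242244
[[0.998, 0.068, 0.012, 0.58], [0.068, -0.953, -0.296, -0.078], [-0.008, 0.296, -0.955, 0.193], [0.0, 0.0, 0.0, 1.0]]
corners [166.0897 305.6237] [405.95776 246.25996]
len 95.16862539210777 case [ 0.56058017 -0.07564262] board [[-37.58759155  16.55858431]] yaw 15.625833593087414 tcp board [[-116.60469701   -1.31054987]]
```

```bash
python3 -c "
from h import *
a=cv2.imread('pics/w7.png')[110:310];b=cv2.resize(cv2.imread('pics/s7.png'),(490,392),interpolation=cv2.INTER_AREA)
o=np.zeros((592,560,3),np.uint8);o[:200]=a;o[200:,:490]=b;cv2.imwrite('pics/m7.png',o)"
```

```text
(no output)
```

View pics/m7.png

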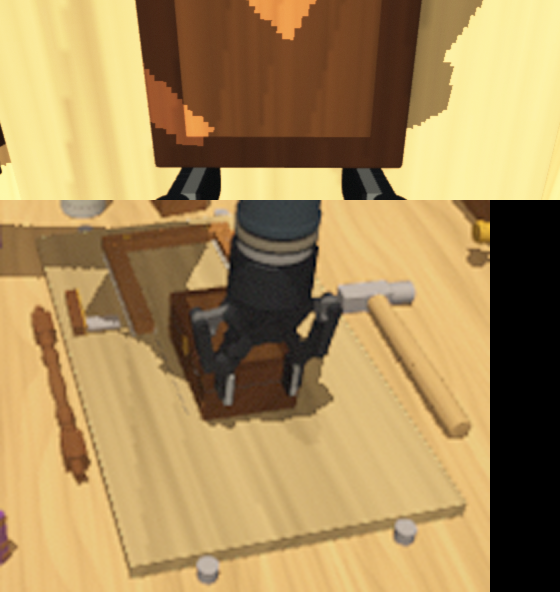

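The rear edge is square to the fingers in w7, from (156,276) to (402,277). My automatic corner finder was misled by a sunlit patch on the case. The side view shows the case just before the lane mouth.

```bash
python3 -c "
from h import *
wcase('w7',(156,276),(402,277),(.5839,-.1532))
D=np.load('w7.npz');B=D['img'][:,:,2].astype(int)
print(B[268:282:1,[240,280,320]].T);print(B[266,150:164],B[266,396:412])"
```

```text
len 94.07504437598969 case [ 0.57792179 -0.07168553] board [[-34.83911526  -1.01515392]] yaw -0.06198554196703469 tcp board [[-116.57185693   -1.34245025]]
[[ 20  20  23  18  22  22  22  20  26  60 136 149 151 149]
 [ 22  25  23  23  23  22  22  22  24  58 133 147 146 147]
 [ 24  26  24  22  24  23  24  25  22  47 138 152 154 154]]
[147 143 139 116  66  27  24  24  21  22  23  22  23  24] [ 23  19  21  19  21  20  34  95 140 153 156 156 158 157 158 158]
```

{"fn": "carry_out", "kwargs": {"deltas": "-0.002 0.03 0 0 0 0;-0.006 0.08 0 0 0 0;-0.009 0.13 0 0 0 0;-0.012 0.18 0 0 0 0;-0.016 0.23 0 0 0 0;-0.02 0.28 0 0 0 0;-0.023 0.33 0 0 0 0;-0.026 0.38 0 0 0 0;-0.03 0.43 0 0 0 0;-0.033 0.48 0 0 0 0;-0.036 0.52 0 0 0 0;-0.036 0.52 0 0 0 0"}}

```text
time: 10.42
eef_pos: [0.5777, -0.0731, 0.0502]
ee_rot: [-2.138, -2.291, 0.007]
contact_force: [0.5, -0.6, 0.4]
gripper_width: 0.055
```

```bash
cat >> h.py <<'E'
def blue(n):
    from workcell import r
    wrist(n);D=np.load(n+".npz");m=(cv2.GaussianBlur(D["img"],(3,3),0)[:,:,2]<85);
    v=[np.where(m[:,u][:300])[0].max() if u<0 else next((k for k in range(292,200,-1) if m[k,u]),0) for u in range(235,330,5)]
    rv=np.median(v);p=np.polyfit(range(235,330,5),v,1);e=[]
    for k in range(int(rv)-14,int(rv)-5):
        l=next(u for u in range(250,0,-1) if not m[k,u]);q=next(u for u in range(320,560) if not m[k,u]);e.append((l+1,q-1))
    l,q=np.median(e,0);print("edge",rv,p,l,q);wcase(n,(l,np.polyval(p,l)),(q,np.polyval(p,q)),r.observe()["eef_pos"][:2])
E
python3 -c "
from h import *
blue('w8')"
```

```text
10.4167 [ 0.577677   -0.07313436  0.05023675] [-2.13785494 -2.29061802  0.006596  ] 0.05504793639277508
[[0.998, 0.068, 0.011, 0.574], [0.069, -0.953, -0.294, 0.002], [-0.01, 0.294, -0.956, 0.193], [0.0, 0.0, 0.0, 1.0]]
edge 277.0 [7.66189903e-16 2.77000000e+02] 155.0 404.0
len 95.07139870167717 case [0.57144513 0.00824437] board [[45.34731651 -0.08102254]] yaw 0.277700463048506 tcp board [[-36.53219356  -0.35649433]]
```

The case is centred, with y ≈ 0, yaw 0.3° and its front about 75 mm into the lane. I keep pushing.

{"fn": "carry_out", "kwargs": {"deltas": "-0.002 0.03 0 0 0 0;-0.006 0.08 0 0 0 0;-0.009 0.13 0 0 0 0;-0.012 0.18 0 0 0 0;-0.016 0.23 0 0 0 0;-0.02 0.28 0 0 0 0;-0.023 0.33 0 0 0 0;-0.026 0.38 0 0 0 0;-0.03 0.43 0 0 0 0;-0.032 0.46 0 0 0 0;-0.034 0.49 0 0 0 0;-0.034 0.49 0 0 0 0"}}

```text
time: 11.47
eef_pos: [0.5718, 0.0016, 0.05]
ee_rot: [-2.136, -2.289, 0.007]
contact_force: [0.7, 0.7, 0.7]
gripper_width: 0.0549
```

```bash
python3 -c "
from h import *
blue('w9')"
```

```text
11.4667 [0.57183029 0.00157719 0.05003023] [-2.13615677 -2.28908983  0.00659712] 0.054926293546088995
[[0.998, 0.069, 0.009, 0.569], [0.069, -0.954, -0.292, 0.076], [-0.012, 0.292, -0.956, 0.193], [0.0, 0.0, 0.0, 1.0]]
edge 277.0 [7.66189903e-16 2.77000000e+02] 156.0 405.0
len 94.9170321591204 case [0.56591994 0.08303713] board [[120.34310469   0.25914139]] yaw 0.3324069972903515 tcp board [[38.52430887  0.18940668]]
```

Now small steps to the stop, watching the force.

{"fn": "carry_out", "kwargs": {"deltas": "-0.001 0.015 0 0 0 0;-0.002 0.03 0 0 0 0;-0.003 0.045 0 0 0 0;-0.004 0.06 0 0 0 0;-0.005 0.07 0 0 0 0;-0.005 0.07 0 0 0 0"}}

```text
time: 12.02
eef_pos: [0.5709, 0.0122, 0.05]
ee_rot: [-2.136, -2.288, 0.007]
contact_force: [-0.1, -2.2, 0.4]
gripper_width: 0.0553
```

{"fn": "carry_out", "kwargs": {"deltas": "-0.001 0.015 0 0 0 0;-0.002 0.025 0 0 0 0;-0.002 0.035 0 0 0 0;-0.002 0.035 0 0 0 0"}}

```text
time: 12.35
eef_pos: [0.5725, 0.0146, 0.0506]
ee_rot: [-2.136, -2.297, 0.008]
contact_force: [0.9, -12.7, 0.0]
gripper_width: 0.0545
```

The force rose to 12.7 N and the advance stalled, so the case is at the stop. I draw straight back, then lift.

{"fn": "carry_out", "kwargs": {"deltas": "0.002 -0.05 0 0 0 0;0.01 -0.15 0 0 0 0;0.02 -0.3 0.05 0 0 0;0.03 -0.45 0.3 0 0 0;0.04 -0.6 0.6 0 0 0;0.05 -0.75 0.9 0 0 0;0.05 -0.8 1 0 0 0;0.05 -0.8 1 0 0 0;0.05 -0.8 1 0 0 0"}}

```text
time: 13.1
eef_pos: [0.581, -0.1058, 0.2028]
ee_rot: [-2.14, -2.298, 0.003]
contact_force: [-0.5, 0.1, 1.0]
gripper_width: 0.0552
```

```bash
python3 -c "from h import *;wrist('w10')"
```

```text
13.1 [ 0.58102716 -0.10582026  0.20281974] [-2.14016587 -2.29765094  0.00349957] 0.05522465734090194
[[0.998, 0.069, 0.017, 0.576], [0.071, -0.952, -0.297, -0.03], [-0.004, 0.297, -0.955, 0.345], [0.0, 0.0, 0.0, 1.0]]
```

View pics/w10.png

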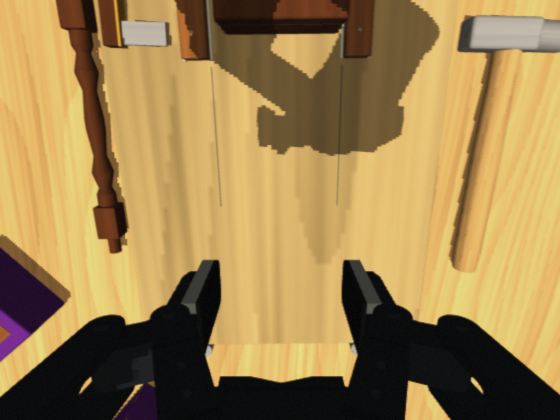

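The case sits between the battens, with its rear base edge at about row 32 and the pencil lines at u=212 and u=342. I check it numerically with one side picture as well.

```bash
python3 -c "
from h import *
np.set_printoptions(precision=1,suppress=True)
D=np.load('w10.npz')
t=lambda P,z:toboard(ray(D,D['T'],P,z),bd)*1e3
print('base',t([(221,32),(338,32)],.018),'lines',t([(212,68),(342,68),(220,205),(338,205)],.018),'batten ends top',t([(182,59),(209,58),(345,55),(371,55)],.034),'top rear',t([(216,17),(347,19)],.076))
I=D['img'].astype(int).sum(2)//3
print(I[20,196:230],I[20,325:352]);print(I[24:44,[240,270,300]].T)"
```

```text
base [[ 64.1  50.7]
 [ 64.2 -50.4]] lines [[ 35.2  60.2]
 [ 35.3 -55.4]
 [-92.   59.6]
 [-91.7 -58.3]] batten ends top [[ 40.8  81.9]
 [ 41.6  59.2]
 [ 44.  -54.8]
 [ 44.  -76.5]] top rear [[ 63.4  44.3]
 [ 62.2 -47.8]]
[ 52  52  49  47  47  46  47  44  34  30  35  73 109 109  91  85  83  74
  49  26  17  19  16  17  16  15  17  13  15  15  16  14  15  16] [21 20 20 21 20 18 21 21 21 21 22 22 22 22 22 20 20 19 19 20 20 24 33 40
 47 51 52]
[[ 16  18  14  13  15  15  16  14  17  19  45  78  85  84  84  85  85  85
   85  86]
 [ 20  15  12  15  15  16  16  15  15  23  55  77  83  82  82  83  81  83
   84  87]
 [ 25  19  21  20  20  22  20  19  25  65 147 166 166 169 166 167 168 167
  168 168]]
```

```bash
python3 -c "
from workcell import r
print(r.observe()['contact_force']);print(r.finish_job())"
```

```text
[-0.34348015  0.37985032 -0.73439674]
the job is handed in; nothing more can be done
None
```

I slid the dark case square with two side pushes and one two-finger rear push. I then drove it down the lane to the stop with the fingertips about 16 mm above the battens. At the stop the force rose to 12.7 N and the case stalled. I drew the hand back and up and handed the job in at about 13 s; no verdict was given.

- **Last checks:** the last wrist picture puts the case's rear end about 20 mm inside the lane mouth, which is where it stands when fully home. It is about 2–4 mm off the middle line towards the far batten, with a yaw of about 0.7° or less. That leaves at least about 6 mm to each batten.
- **Disagreements:** lateral readings differed by 2–4 mm between views, and my board frame read about 2.5 mm off at the battens, so I judged the case relative to the battens and pencil lines. One automatic corner reading (yaw 15.6°) was wrong because a sunlit patch misled it, and I redid that one by eye.
- **Not measured:** I did not re-measure the other things. In the views I looked at I saw none of them move.

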